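# Function test of an operator set

### The arm

A 6-joint arm with a two-finger parallel gripper is mounted at the origin on the work surface. World frame = base frame: x ahead of the robot, y to its left, z up, the work surface at z = 0. Lengths are in m, angles in rad, forces in N, time in s.
With the tool pointing down it reaches from about 0.275 to 0.75 m from the base axis. Payload 10.2 kg.
Tool frame: the origin (TCP) lies at the very end of the fingers, on their centre line; the grasp point (between the pads) lies tcp_to_grasp behind it (tcp_to_grasp is the distance from the TCP to the grasp point, in m); z points along the fingers, y is the line along which they close (so a half turn about z gives the same grasp; the last joint's range is limited). The gripper opens to 85 mm and grips with 20 to 120 N. Pads are 22 mm wide; open, the fingers measure 114 mm over their backs; the gripper's body (76 mm by 85 mm) begins 54 mm behind the grasp point. The pads swing forward as they close: fully open they stand 13 mm farther back than shut.
Start: joints at [-1.494, 0.313, 1.498, -0, 1.331, -0.223], TCP at [0.155, -0.502, 0.231] pointing down, gripper open.
Joint ranges: [-2.94, 2.94], [-0.97, 2.17], [0.19, 2.56], [-1.23, 4.37], [0.02, 3.11], [-2.88, 2.88]. Speed limits (rad/s): [2.39, 2.39, 3.01, 3.14, 3.14, 3.14].

### API

Orientations are given as a unit quaternion [w, x, y, z].
In Python, from bench import * gives the robot as it stands.
- The arm moves only by the tool jog_arm, never from a script. Its argument "steps" is a list of rows, each a list of 2 entries, a list of its own where there are three numbers: the shift along the tool's x, y, z each as a share of 0.02 m, from -1 to 1, then the turn, a rotation vector about the tool's x, y, z each as a share of 5 degrees, from -1 to 1. In form: [[[tx, ty, tz], [wx, wy, wz]], ...]. A call has 1 to 20 rows; each row shifts and turns the commanded pose from where the row before left it, along the tool's axes as they then stand; what a row does not reach is not made up. A row lasts 1/12 s, in which the tool goes at most 41.7 mm and 7.16 degrees, less where a joint would pass 70% of its speed; a pose out of reach is approached as far as the arm can. A call with a number of a shift or a turn outside -1 to 1 is refused whole. A call with a gripper value outside its range is refused whole. "grip" is the closure, from -1 (fully open) to 1 (shut), set as the call begins (left out, the last holds). The fingers move at their own pace and stop on an object; the grip force is fixed at half the most. Time passes only in rows, so rows that do not move let the fingers close. It gives the time, the measured TCP pose, the force, the opening and the grip force at its end, in the units of the state.
- get_state(): the state, without advancing time (a new reading comes with each control period).
- snapshot(name): name is "side" or "top"; returns a dict with "image" (400x640x3 uint8, blue, green, red), "fx", "fy", "cx", "cy" (pixels), "k1" (the pictures are not rectified: a ray, as slopes to the right and down, at radius r is drawn at 1 + k1 r^2 times it, then the intrinsics apply), "pose" (4x4, takes a point from camera to world coordinates). Camera axes: x right, y down, z forward; pixel columns grow to the right and rows downward; lengths in m; the calibration is good to about 2 mm. A picture is of the moment at which its call begins. There is no depth.
- sign_off(): hands the job in; it is judged then, once.
The state is a dict: "time_s": time; "qpos": joint angles; "qd": joint speeds; "joint_efforts": joint torques, N m; "tcp_pos": TCP position; "orientation": TCP orientation; "force": force on the tool from outside, world axes, zero at the start; "torque": the same for the moment, N m; "opening": finger opening in m; "gripper_force": force on a finger pad.
Only numpy, scipy, OpenCV 4.12 (cv2) and the standard library are available. Lean on these libraries where they do the work, as an engineer would, in place of code of your own. Each camera call takes 0.05 s, during which the arm holds its last target. There are 200 camera calls.

### The job

Function-test the four operator stations sitting in the test plate by pressing them from above with a fingertip, lightly but right down, one at a time and letting each push button spring back before the next: first the blue reset, then the green start, then the black stop, and last the red emergency-stop mushroom on the yellow station, which must be left pushed fully in. Only touch them: the stations stay seated in their nests, nothing is picked up, and the other things on the bench are left where they are.

Things in the scene. Friction and masses are not known exactly. Their poses are not given: they have to be found in the camera images.
- test_plate: Aluminium test plate, 450 mm along its y, 140 mm wide, fixed to the bench; origin under its centre on the bench top, z up. Four black nests at y = -150, -50, 50, 150 mm, one operator station in each, in any order, standing 24 mm above the bench. Nest walls rise to 38 mm, the grey docking blocks behind them (plate +x side) to 60 mm.
- station_reset: Light grey operator station with the blue push button, loose in its nest (about 1.5 mm of play): box 68 x 68 x 50 mm, 0.25 kg, origin under its centre, z up.
- reset_top (a point): Centre of the top face of the blue reset button: round cap 25 mm across that stands 9 mm above its 31 mm metal collar, whose rim is 54 mm above the station's underside (cap top at 63 mm). This point moves down with the cap; z up.
- reset (a joint): Travel of the blue reset button in m: 0 up, 0.006 fully down (stop). It is a spring: starts to move at 1.5 N and takes 6 N fully down, and springs back when let go.
- station_start: Light grey operator station with the green push button, loose in its nest (about 1.5 mm of play): box 68 x 68 x 50 mm, 0.25 kg, origin under its centre, z up.
- start_top (a point): Centre of the top face of the green start button: round cap 25 mm across that stands 9 mm above its 31 mm metal collar, whose rim is 54 mm above the station's underside (cap top at 63 mm). This point moves down with the cap; z up.
- start (a joint): Travel of the green start button in m: 0 up, 0.006 fully down (stop). It is a spring: starts to move at 1.5 N and takes 6 N fully down, and springs back when let go.
- station_stop: Light grey operator station with the black push button, loose in its nest (about 1.5 mm of play): box 68 x 68 x 50 mm, 0.25 kg, origin under its centre, z up.
- stop_top (a point): Centre of the top face of the black stop button: round cap 25 mm across that stands 9 mm above its 31 mm metal collar, whose rim is 54 mm above the station's underside (cap top at 63 mm). This point moves down with the cap; z up.
- stop (a joint): Travel of the black stop button in m: 0 up, 0.006 fully down (stop). It is a spring: starts to move at 1.5 N and takes 6 N fully down, and springs back when let go.
- station_estop: Yellow-lidded operator station with the red emergency-stop mushroom, loose in its nest (about 1.5 mm of play): box 68 x 68 x 50 mm, 0.25 kg, origin under its centre, z up.
- estop_top (a point): Centre of the top of the red mushroom head: 40 mm across, nearly flat top, 81 mm above the station's underside while it is up. This point moves down with the head; z up.
- estop (a joint): Travel of the red emergency-stop mushroom in m: 0 up, 0.007 fully down (stop). It yields at about 7 N of push and stays where it is left, with no spring back.
- breaker3: Bystander: loose three-pole breaker, white-grey, 86 x 53 x 75 mm, origin under its centre.
- breaker1: Bystander: loose single-pole breaker, white-grey with a blue toggle, 86 x 18 x 75 mm, origin under its centre.
- spare_station: Bystander: loose grey station with a white button, 68 x 68 x 63 mm, standing on the bench outside the test plate, origin under its centre.
- terminal_rail: Bystander: loose piece of steel rail, 150 x 35 mm, with grey, blue and green terminal blocks, 37 mm high, origin under its centre.
- contact_block: Bystander: loose small black contact block, 46 x 30 x 32 mm, origin under its centre.
- driver: Bystander: screwdriver with an orange handle, 190 mm long, up to 30 mm thick, lying on the bench along its x; origin under its middle.
- spanner: Bystander: steel spanner, 150 mm long, flat on the bench along its x; origin under its middle.
Things that resemble listed ones, but are neither listed nor needed, are in the scene too. What is shaped like the station_start but purple is not meant.

How it is judged:
By the outcome, as a careful person would: the job done as asked, in the order asked, and still so for the second after the job is handed in, with the robot touching nothing.
It also fails if it takes over 48 s, if anything falls off the work surface, if the arm or the gripper's body presses on something with over 40 N, if the wrist force passes 120 N, or if a joint passes its speed limit or range.

## Working session

There is one attempt and no reset: what is moved stays moved. The work goes in short steps, Python scripts to look and compute and a tool call to move; the robot and the scene stay as the last step left them, time stands still between calls to the robot, and variables do not carry over. Pictures are saved under pics/ and viewed, at most 10 in all, crops included, and the job is handed in when it is done.

Besides the shell and the picture viewer there is one more tool, called after "Emit:" by a JSON object that holds its "fn" and its "kwargs", one argument or row to a line. jog_arm: Moves the arm, as the interface text tells. Shift numbers are shares of 0.02 m and turn numbers shares of 5 degrees, none past 1 either way. Its arguments: {"type":"object","properties":{"steps":{"type":"array"},"grip":{"type":"number"}},"required":["steps"]}

```bash
mkdir -p pics
python3 - <<'E'
from bench import *
import cv2,pickle
for n in("top","side"):
    s=snapshot(n);cv2.imwrite(f"pics/{n}0.png",s["image"]);pickle.dump(s,open(f"{n}0.pkl","wb"))
    print(n,s["fx"],s["fy"],s["cx"],s["cy"],s["k1"],s["pose"])
print(get_state())
E
```

```text
top 463.32802420437935 463.32802420437935 315.2313246262505 200.64520191262315 0.043699251002331886 [[-7.11890723e-03 -9.95586412e-01  9.35789405e-02  4.23925156e-01]
 [-9.99974656e-01  7.09653299e-03 -5.71870037e-04 -4.83724397e-02]
 [-9.47400008e-05 -9.35806399e-02 -9.95611699e-01  1.11062704e+00]
 [ 0.00000000e+00  0.00000000e+00  0.00000000e+00  1.00000000e+00]]
side 476.71898833211714 476.71898833211714 311.930384013713 196.10605090302306 0.0421099826111219 [[-0.97200239 -0.12047423  0.20173577  0.33380304]
 [-0.23465333  0.54231803 -0.80673971  0.6748357 ]
 [-0.0122136  -0.8314909  -0.5554041   0.59307702]
 [ 0.          0.          0.          1.        ]]
{'time_s': 0.1, 'qpos': array([-1.49440205e+00,  3.13366208e-01,  1.49834305e+00,  9.54071931e-06,
        1.33106114e+00, -2.23387064e-01]), 'qd': array([-0.00074656,  0.00042922, -0.00283127,  0.00070363, -0.00040444,
       -0.0008672 ]), 'joint_efforts': array([ 2.70851619e-03, -4.12897539e+01, -2.60139531e+01, -2.14798861e-04,
        3.04343237e-03, -1.02658841e-06]), 'tcp_pos': array([ 0.15501696, -0.50134258,  0.23081337]), 'orientation': array([-5.86943834e-04,  9.88787408e-01,  1.49328883e-01,  4.78619014e-05]), 'force': array([-0.24494483, -0.51380764,  0.13001675]), 'torque': array([-0.0097181 , -0.01766078, -0.00983757]), 'gripper_force': 0.0, 'opening': 0.08532092212656242}
```

View pics/top0.png

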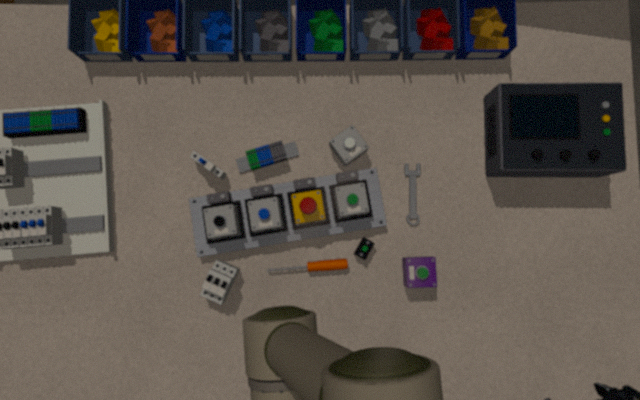

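View pics/side0.png

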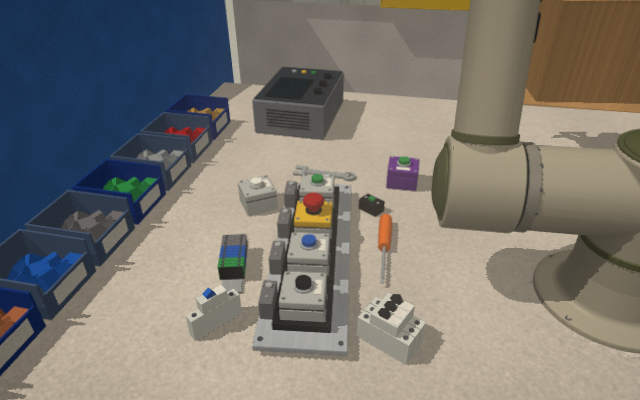

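The top view shows black at (220,221), blue (264,214), red (308,206) and green (352,200). In the side view they are at (303,283), (309,241), (314,201) and (317,179). The purple look-alike is at (420,272) in the top view and will be ignored.

```bash
cat > h.py <<'E'
import numpy as np,cv2,pickle
def ray(s,uv):
    K=np.array([[s["fx"],0,s["cx"]],[0,s["fy"],s["cy"]],[0,0,1]])
    n=cv2.undistortPoints(np.array([[uv]],float),K,np.array([s["k1"],0,0,0,0.]))[0,0]
    P=np.array(s["pose"]);return P[:3,3],P[:3,:3]@[n[0],n[1],1]
def atz(s,uv,z):
    o,d=ray(s,uv);return o+d*(z-o[2])/d[2]
def blob(im,uv,col,r=13):
    u,v=uv;c=im[v-r:v+r+1,u-r:u+r+1].astype(int);b,g,R=c[...,0],c[...,1],c[...,2]
    m={"blue":b-R>40,"green":g-R>25,"red":(R-g>60),"black":c.max(2)<60}[col].astype(np.uint8)
    n,l,st,ce=cv2.connectedComponentsWithStats(m)
    # component nearest centre with area>15
    k=min((i for i in range(1,n) if st[i,4]>15),key=lambda i:np.hypot(*(ce[i]-r)))
    return ce[k]+[u-r,v-r],st[k]
E
python3 - <<'E'
from h import *
T=pickle.load(open("top0.pkl","rb"));S=pickle.load(open("side0.pkl","rb"))
L={"blue":((264,214),(309,241),.087),"green":((352,200),(317,179),.087),"black":((220,221),(303,283),.087),"red":((308,206),(314,201),.105)}
for c,(t,s,z) in L.items():
    for n,I,p in(("top",T,t),("side",S,s)):
        uv,st=blob(I["image"],p,c);print(c,n,uv.round(1),st[2:],atz(I,uv,z-.002 if n=="top" else z-.003).round(4))
a=[cv2.resize(I["image"][y:y+100,x:x+200],None,fx=4,fy=4,interpolation=cv2.INTER_CUBIC)[:300 if 0 else 400] for I,x,y in((T,188,162),)]
b=cv2.resize(S["image"][165:365,250:360],None,fx=3,fy=3)
cv2.imwrite("pics/crop.png",cv2.convertScaleAbs(a[0],alpha=1.6))
# plate corners at z~.01?
for uv in((191,198),(378,171),(384,226),(198,254)):print(atz(T,uv,.01).round(4))
E
```

```text
blue top [263.5 213.4] [10 10 85] [0.4926 0.066  0.085 ]
blue side [308.4 240.2] [ 14  12 145] [0.493  0.0671 0.084 ]
green top [352.4 198.6] [10 11 86] [ 0.5243 -0.1316  0.085 ]
green side [316.8 178. ] [11  9 90] [ 0.5245 -0.1312  0.084 ]
black top [219.1 221.1] [11 11 98] [0.4764 0.1637 0.085 ]
black side [302.9 282. ] [ 15  14 174] [0.4771 0.1658 0.084 ]
red top [307.1 204.8] [ 15  15 180] [ 0.5095 -0.0312  0.103 ]
red side [312.4 199.5] [ 20  15 225] [ 0.5087 -0.0278  0.102 ]
[0.5358 0.2466 0.01  ]
[ 0.5977 -0.2     0.01  ]
[ 0.4658 -0.2116  0.01  ]
[0.4033 0.2277 0.01  ]
```

View pics/crop.png

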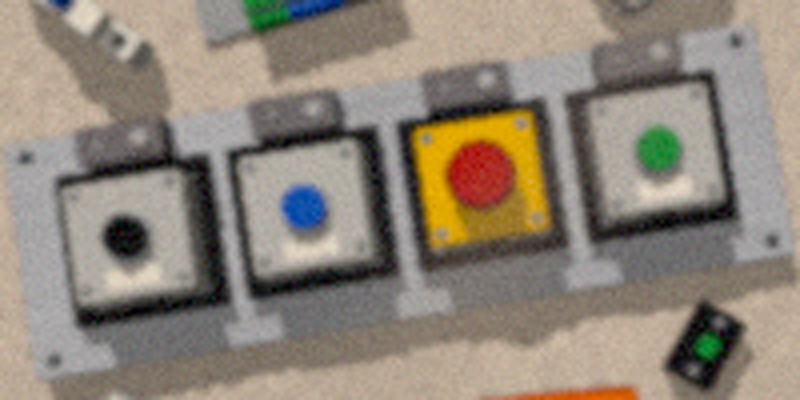

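All four points agree between the two cameras to within 3 mm, and they lie about 100 mm apart in a line, as they should. Next I'll compute the transit.

```bash
cat > g.py <<'E'
import sys
from bench import *
import numpy as np
from scipy.spatial.transform import Rotation as Ro
P={"blue":(.4927,.0665),"green":(.5244,-.1314),"black":(.4767,.1645),"red":(.5092,-.0298)}
s=get_state();q=s["orientation"];R=Ro.from_quat([*q[1:],q[0]]).as_matrix()
t=np.array([*P[sys.argv[1]],float(sys.argv[2])])
d=R.T@(t-s["tcp_pos"])/.02;n=max(1,int(np.ceil(abs(d).max()/.97)))
print("t",round(s["time_s"],2),s["tcp_pos"].round(4),s["force"].round(2),"open",round(s["opening"],4));print("rows",n,"each",(d/n).round(3),"total",d.round(3))
E
python3 g.py blue .13
```

```text
t 0.1 [ 0.155  -0.5013  0.2308] [-0.24 -0.51  0.13] open 0.0853
rows 26 each [ 0.943 -0.851  0.195] total [ 24.514 -22.134   5.073]
```

Emit:
{"fn": "jog_arm", "kwargs": {
  "steps": [
    [[0.3, -0.3, 0], [0, 0, 0]],
    [[0.94, -0.85, 0.2], [0, 0, 0]],
    [[0.94, -0.85, 0.2], [0, 0, 0]],
    [[0.94, -0.85, 0.2], [0, 0, 0]],
    [[0.94, -0.85, 0.2], [0, 0, 0]],
    [[0.94, -0.85, 0.2], [0, 0, 0]],
    [[0.94, -0.85, 0.2], [0, 0, 0]],
    [[0.94, -0.85, 0.2], [0, 0, 0]],
    [[0.94, -0.85, 0.2], [0, 0, 0]],
    [[0.94, -0.85, 0.2], [0, 0, 0]],
    [[0.94, -0.85, 0.2], [0, 0, 0]],
    [[0.94, -0.85, 0.2], [0, 0, 0]],
    [[0.94, -0.85, 0.2], [0, 0, 0]],
    [[0.94, -0.85, 0.2], [0, 0, 0]],
    [[0.94, -0.85, 0.2], [0, 0, 0]],
    [[0.94, -0.85, 0.2], [0, 0, 0]],
    [[0.94, -0.85, 0.2], [0, 0, 0]],
    [[0.94, -0.85, 0.2], [0, 0, 0]],
    [[0.3, -0.3, 0], [0, 0, 0]],
    [[0, 0, 0], [0, 0, 0]]
  ],
  "grip": 1
}}

```text
time_s: 1.77
tcp_pos: [0.383, -0.1145, 0.1632]
orientation: [-0.0, 0.989, 0.151, -0.0]
force: [-1.2, -0.8, -0.2]
opening: 0.0002
gripper_force: 0.0
```

```bash
python3 g.py blue .115
```

```text
t 1.77 [ 0.383  -0.1145  0.1632] [-1.15 -0.79 -0.23] open 0.0002
rows 9 each [ 0.881 -0.778  0.268] total [ 7.933 -7.004  2.411]
```

Emit:
{"fn": "jog_arm", "kwargs": {
  "steps": [
    [[0.88, -0.78, 0.27], [0, 0, 0]],
    [[0.88, -0.78, 0.27], [0, 0, 0]],
    [[0.88, -0.78, 0.27], [0, 0, 0]],
    [[0.88, -0.78, 0.27], [0, 0, 0]],
    [[0.88, -0.78, 0.27], [0, 0, 0]],
    [[0.88, -0.78, 0.27], [0, 0, 0]],
    [[0.88, -0.78, 0.27], [0, 0, 0]],
    [[0.88, -0.78, 0.27], [0, 0, 0]],
    [[0.5, -0.4, 0.13], [0, 0, 0]],
    [[0.4, -0.4, 0.13], [0, 0, 0]],
    [[0, 0, 0], [0, 0, 0]],
    [[0, 0, 0], [0, 0, 0]]
  ]
}}

```text
time_s: 2.77
tcp_pos: [0.4929, 0.0647, 0.115]
orientation: [0.0, 0.989, 0.149, -0.0]
force: [-0.2, -0.2, 1.0]
opening: 0.0002
gripper_force: 0.0
```

```bash
python3 g.py blue .09
python3 - <<'E'
from bench import *
import cv2
t=snapshot("top")["image"][140:290,140:400];s=snapshot("side")["image"][120:320,200:400]
cv2.imwrite("pics/b.png",cv2.hconcat([cv2.resize(t,(400,230)),cv2.resize(s,(400,400))[100:330]]))
E
```

```text
t 2.77 [0.4929 0.0647 0.115 ] [-0.16 -0.25  0.98] open 0.0002
rows 2 each [ 0.009 -0.045  0.624] total [ 0.018 -0.09   1.248]
```

View pics/b.png

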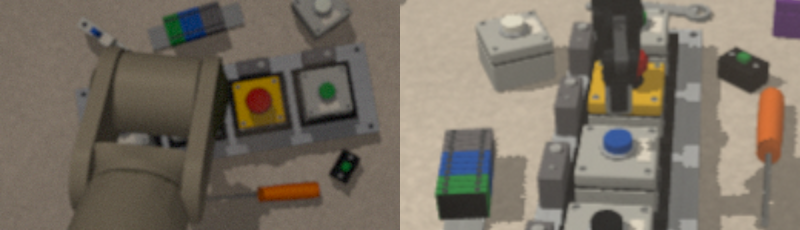

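The side view shows the closed fingertip directly above the blue cap (tip at crop (617,110), cap at (617,140)), with the height gap I expected. I'll descend.

Emit:
{"fn": "jog_arm", "kwargs": {
  "steps": [
    [[0.02, -0.09, 0.4], [0, 0, 0]],
    [[0, 0, 0.5], [0, 0, 0]],
    [[0, 0, 0.3], [0, 0, 0]],
    [[0, 0, 0.05], [0, 0, 0]],
    [[0, 0, 0], [0, 0, 0]],
    [[0, 0, 0], [0, 0, 0]],
    [[0, 0, 0], [0, 0, 0]]
  ]
}}

```text
time_s: 3.45
tcp_pos: [0.4931, 0.0671, 0.0902]
orientation: [0.0, 0.989, 0.149, 0.0]
force: [0.1, 0.5, -0.3]
opening: -0.0
gripper_force: 0.0
```

Emit:
{"fn": "jog_arm", "kwargs": {
  "steps": [
    [[0, 0, 0.1], [0, 0, 0]],
    [[0, 0, 0.1], [0, 0, 0]],
    [[0, 0, 0], [0, 0, 0]],
    [[0, 0, 0], [0, 0, 0]],
    [[0, 0, 0], [0, 0, 0]]
  ]
}}

```text
time_s: 3.87
tcp_pos: [0.4931, 0.0672, 0.0861]
orientation: [0.0, 0.989, 0.149, 0.0]
force: [0.2, -1.1, 2.1]
opening: -0.0
gripper_force: 1.0
```

Emit:
{"fn": "jog_arm", "kwargs": {
  "steps": [
    [[0, 0, 0.1], [0, 0, 0]],
    [[0, 0, 0.1], [0, 0, 0]],
    [[0, 0, 0], [0, 0, 0]],
    [[0, 0, 0], [0, 0, 0]],
    [[0, 0, 0], [0, 0, 0]]
  ]
}}

```text
time_s: 4.28
tcp_pos: [0.4932, 0.0672, 0.0821]
orientation: [0.0, 0.989, 0.149, 0.0]
force: [0.3, -0.2, 5.5]
opening: -0.0002
gripper_force: 2.5
```

Emit:
{"fn": "jog_arm", "kwargs": {
  "steps": [
    [[0, 0, 0.05], [0, 0, 0]],
    [[0, 0, 0], [0, 0, 0]],
    [[0, 0, 0], [0, 0, 0]],
    [[0, 0, 0], [0, 0, 0]]
  ]
}}

```text
time_s: 4.62
tcp_pos: [0.4932, 0.0672, 0.0812]
orientation: [0.0, 0.989, 0.149, 0.0]
force: [0.4, 0.1, 5.7]
opening: 0.0005
gripper_force: 2.9
```

Emit:
{"fn": "jog_arm", "kwargs": {
  "steps": [
    [[0, 0, 0.03], [0, 0, 0]],
    [[0, 0, 0], [0, 0, 0]],
    [[0, 0, 0], [0, 0, 0]],
    [[0, 0, 0], [0, 0, 0]]
  ]
}}

```text
time_s: 4.95
tcp_pos: [0.4932, 0.0672, 0.081]
orientation: [0.0, 0.989, 0.149, 0.0]
force: [-1.6, 0.8, 9.4]
opening: -0.0
gripper_force: 5.1
```

Emit:
{"fn": "jog_arm", "kwargs": {
  "steps": [
    [[0, 0, 0.02], [0, 0, 0]],
    [[0, 0, 0], [0, 0, 0]],
    [[0, 0, 0], [0, 0, 0]]
  ]
}}

```text
time_s: 5.2
tcp_pos: [0.4932, 0.0671, 0.0809]
orientation: [0.0, 0.989, 0.149, 0.0]
force: [-2.9, -0.1, 13.5]
opening: 0.0001
gripper_force: 7.0
```

Emit:
{"fn": "jog_arm", "kwargs": {
  "steps": [
    [[0, 0, -0.2], [0, 0, 0]],
    [[0, 0, -0.6], [0, 0, 0]],
    [[0, 0, -0.9], [0, 0, 0]],
    [[0, 0, -0.6], [0, 0, 0]],
    [[0, 0, 0], [0, 0, 0]],
    [[0, 0, 0], [0, 0, 0]]
  ]
}}

```text
time_s: 5.7
tcp_pos: [0.4927, 0.0672, 0.1255]
orientation: [-0.0, 0.989, 0.149, -0.0]
force: [0.2, 0.3, -0.5]
opening: -0.0
gripper_force: 0.0
```

```bash
python3 g.py green .125
```

```text
t 5.7 [0.4927 0.0672 0.1255] [ 0.22  0.3  -0.48] open -0.0
rows 11 each [-0.129  0.905  0.002] total [-1.42   9.953  0.027]
```

The blue button bottomed at z=0.081, with the force rising to 13 N, and it is now released. Next is green.

Emit:
{"fn": "jog_arm", "kwargs": {
  "steps": [
    [[-0.13, 0.9, 0], [0, 0, 0]],
    [[-0.13, 0.9, 0], [0, 0, 0]],
    [[-0.13, 0.9, 0], [0, 0, 0]],
    [[-0.13, 0.9, 0], [0, 0, 0]],
    [[-0.13, 0.9, 0], [0, 0, 0]],
    [[-0.13, 0.9, 0], [0, 0, 0]],
    [[-0.13, 0.9, 0], [0, 0, 0]],
    [[-0.13, 0.9, 0], [0, 0, 0]],
    [[-0.13, 0.9, 0], [0, 0, 0]],
    [[-0.13, 0.9, 0], [0, 0, 0]],
    [[-0.1, 0.95, 0], [0, 0, 0]],
    [[0, 0, 0], [0, 0, 0]],
    [[0, 0, 0], [0, 0, 0]],
    [[0, 0, 0], [0, 0, 0]]
  ]
}}

```text
time_s: 6.87
tcp_pos: [0.5244, -0.1305, 0.1249]
orientation: [-0.001, 0.989, 0.149, -0.001]
force: [-0.3, 0.2, 0.0]
opening: 0.0003
gripper_force: 0.0
```

```bash
python3 g.py green .088
```

```text
t 6.87 [ 0.5244 -0.1305  0.1249] [-0.27  0.19  0.04] open 0.0003
rows 2 each [-0.006  0.023  0.923] total [-0.012  0.046  1.846]
```

Emit:
{"fn": "jog_arm", "kwargs": {
  "steps": [
    [[0, 0.04, 0.5], [0, 0, 0]],
    [[0, 0, 0.7], [0, 0, 0]],
    [[0, 0, 0.5], [0, 0, 0]],
    [[0, 0, 0.1], [0, 0, 0]],
    [[0, 0, 0.1], [0, 0, 0]],
    [[0, 0, 0.1], [0, 0, 0]],
    [[0, 0, 0.1], [0, 0, 0]],
    [[0, 0, 0], [0, 0, 0]],
    [[0, 0, 0], [0, 0, 0]],
    [[0, 0, 0], [0, 0, 0]]
  ]
}}

```text
time_s: 7.7
tcp_pos: [0.5254, -0.1319, 0.0843]
orientation: [0.0, 0.989, 0.149, 0.0]
force: [-1.8, 2.3, 4.1]
opening: -0.0003
gripper_force: 1.7
```

Emit:
{"fn": "jog_arm", "kwargs": {
  "steps": [
    [[0, 0, 0.08], [0, 0, 0]],
    [[0, 0, 0], [0, 0, 0]],
    [[0, 0, 0], [0, 0, 0]],
    [[0, 0, 0], [0, 0, 0]]
  ]
}}

```text
time_s: 8.03
tcp_pos: [0.5254, -0.132, 0.0825]
orientation: [0.0, 0.989, 0.149, 0.0]
force: [1.3, 2.8, 5.1]
opening: -0.0
gripper_force: 2.4
```

Emit:
{"fn": "jog_arm", "kwargs": {
  "steps": [
    [[0, 0, 0.08], [0, 0, 0]],
    [[0, 0, 0.02], [0, 0, 0]],
    [[0, 0, 0], [0, 0, 0]],
    [[0, 0, 0], [0, 0, 0]],
    [[0, 0, 0], [0, 0, 0]]
  ]
}}

```text
time_s: 8.45
tcp_pos: [0.5254, -0.132, 0.081]
orientation: [0.0, 0.989, 0.149, 0.0]
force: [-1.8, 3.6, 10.6]
opening: -0.0002
gripper_force: 4.9
```

Emit:
{"fn": "jog_arm", "kwargs": {
  "steps": [
    [[0, 0, 0.015], [0, 0, 0]],
    [[0, 0, 0], [0, 0, 0]],
    [[0, 0, 0], [0, 0, 0]]
  ]
}}

```text
time_s: 8.7
tcp_pos: [0.5255, -0.132, 0.0809]
orientation: [0.0, 0.989, 0.149, 0.0]
force: [-2.7, 3.6, 11.7]
opening: 0.0001
gripper_force: 6.2
```

Emit:
{"fn": "jog_arm", "kwargs": {
  "steps": [
    [[0, 0, -0.2], [0, 0, 0]],
    [[0, 0, -0.6], [0, 0, 0]],
    [[0, 0, -0.9], [0, 0, 0]],
    [[0, 0, -0.6], [0, 0, 0]],
    [[0, 0, 0], [0, 0, 0]],
    [[0, 0, 0], [0, 0, 0]]
  ]
}}

```text
time_s: 9.2
tcp_pos: [0.5251, -0.1322, 0.1257]
orientation: [0.0, 0.989, 0.149, 0.0]
force: [0.2, 0.7, 0.6]
opening: -0.0002
gripper_force: 0.0
```

```bash
python3 g.py black .125
```

```text
t 9.2 [ 0.5251 -0.1322  0.1257] [0.21 0.66 0.57] open -0.0002
rows 16 each [ 0.129 -0.931  0.002] total [  2.067 -14.889   0.026]
```

The green button bottomed at z=0.081 as well and is released. Next is black.

Emit:
{"fn": "jog_arm", "kwargs": {
  "steps": [
    [[0.13, -0.93, 0], [0, 0, 0]],
    [[0.13, -0.93, 0], [0, 0, 0]],
    [[0.13, -0.93, 0], [0, 0, 0]],
    [[0.13, -0.93, 0], [0, 0, 0]],
    [[0.13, -0.93, 0], [0, 0, 0]],
    [[0.13, -0.93, 0], [0, 0, 0]],
    [[0.13, -0.93, 0], [0, 0, 0]],
    [[0.13, -0.93, 0], [0, 0, 0]],
    [[0.13, -0.93, 0], [0, 0, 0]],
    [[0.13, -0.93, 0], [0, 0, 0]],
    [[0.13, -0.93, 0], [0, 0, 0]],
    [[0.13, -0.93, 0], [0, 0, 0]],
    [[0.13, -0.93, 0], [0, 0, 0]],
    [[0.13, -0.93, 0], [0, 0, 0]],
    [[0.13, -0.93, 0], [0, 0, 0]],
    [[0.12, -0.94, 0], [0, 0, 0]],
    [[0, 0, 0], [0, 0, 0]],
    [[0, 0, 0], [0, 0, 0]],
    [[0, 0, 0], [0, 0, 0]]
  ]
}}

```text
time_s: 10.78
tcp_pos: [0.4766, 0.1641, 0.1253]
orientation: [0.0, 0.989, 0.149, -0.001]
force: [-0.3, 0.0, -0.3]
opening: 0.0005
gripper_force: 0.0
```

```bash
python3 g.py black .088
```

```text
t 10.78 [0.4766 0.1641 0.1253] [-0.33  0.01 -0.29] open 0.0005
rows 2 each [ 0.006 -0.009  0.931] total [ 0.011 -0.017  1.863]
```

Emit:
{"fn": "jog_arm", "kwargs": {
  "steps": [
    [[0, 0, 0.5], [0, 0, 0]],
    [[0, 0, 0.7], [0, 0, 0]],
    [[0, 0, 0.5], [0, 0, 0]],
    [[0, 0, 0.1], [0, 0, 0]],
    [[0, 0, 0.1], [0, 0, 0]],
    [[0, 0, 0.1], [0, 0, 0]],
    [[0, 0, 0.1], [0, 0, 0]],
    [[0, 0, 0.05], [0, 0, 0]],
    [[0, 0, 0], [0, 0, 0]],
    [[0, 0, 0], [0, 0, 0]],
    [[0, 0, 0], [0, 0, 0]]
  ]
}}

```text
time_s: 11.7
tcp_pos: [0.477, 0.1646, 0.0834]
orientation: [0.0, 0.989, 0.149, 0.0]
force: [-0.8, -3.8, 4.2]
opening: 0.0001
gripper_force: 2.1
```

Emit:
{"fn": "jog_arm", "kwargs": {
  "steps": [
    [[0, 0, 0.05], [0, 0, 0]],
    [[0, 0, 0.03], [0, 0, 0]],
    [[0, 0, 0], [0, 0, 0]],
    [[0, 0, 0], [0, 0, 0]],
    [[0, 0, 0], [0, 0, 0]]
  ]
}}

```text
time_s: 12.12
tcp_pos: [0.4771, 0.1647, 0.0816]
orientation: [0.0, 0.989, 0.149, 0.0]
force: [-0.4, -2.9, 5.6]
opening: 0.0001
gripper_force: 2.7
```

Emit:
{"fn": "jog_arm", "kwargs": {
  "steps": [
    [[0, 0, 0.05], [0, 0, 0]],
    [[0, 0, 0.02], [0, 0, 0]],
    [[0, 0, 0], [0, 0, 0]],
    [[0, 0, 0], [0, 0, 0]],
    [[0, 0, 0], [0, 0, 0]]
  ]
}}

```text
time_s: 12.53
tcp_pos: [0.4771, 0.1647, 0.0809]
orientation: [0.0, 0.989, 0.149, 0.0]
force: [-3.0, -2.9, 12.9]
opening: 0.0001
gripper_force: 6.7
```

Emit:
{"fn": "jog_arm", "kwargs": {
  "steps": [
    [[0, 0, -0.2], [0, 0, 0]],
    [[0, 0, -0.6], [0, 0, 0]],
    [[0, 0, -0.9], [0, 0, 0]],
    [[0, 0, -0.9], [0, 0, 0]],
    [[0, 0, 0], [0, 0, 0]],
    [[0, 0, 0], [0, 0, 0]]
  ]
}}

```text
time_s: 13.03
tcp_pos: [0.4769, 0.165, 0.132]
orientation: [-0.0, 0.989, 0.149, 0.001]
force: [-0.5, 0.2, -1.0]
opening: 0.0
gripper_force: 0.0
```

```bash
python3 g.py red .13
```

```text
t 13.03 [0.4769 0.165  0.132 ] [-0.5   0.17 -0.96] open 0.0
rows 11 each [-0.122  0.889  0.009] total [-1.337  9.784  0.098]
```

The black button bottomed and is released. Last is red.

Emit:
{"fn": "jog_arm", "kwargs": {
  "steps": [
    [[-0.12, 0.89, 0], [0, 0, 0]],
    [[-0.12, 0.89, 0], [0, 0, 0]],
    [[-0.12, 0.89, 0], [0, 0, 0]],
    [[-0.12, 0.89, 0], [0, 0, 0]],
    [[-0.12, 0.89, 0], [0, 0, 0]],
    [[-0.12, 0.89, 0], [0, 0, 0]],
    [[-0.12, 0.89, 0], [0, 0, 0]],
    [[-0.12, 0.89, 0], [0, 0, 0]],
    [[-0.12, 0.89, 0], [0, 0, 0]],
    [[-0.12, 0.89, 0], [0, 0, 0]],
    [[-0.14, 0.88, 0], [0, 0, 0]],
    [[0, 0, 0], [0, 0, 0]],
    [[0, 0, 0], [0, 0, 0]],
    [[0, 0, 0], [0, 0, 0]]
  ]
}}

```text
time_s: 14.2
tcp_pos: [0.5085, -0.0292, 0.1312]
orientation: [-0.0, 0.989, 0.149, -0.001]
force: [-0.7, 0.1, 0.2]
opening: 0.0004
gripper_force: 0.0
```

```bash
python3 g.py red .107
```

```text
t 14.2 [ 0.5085 -0.0292  0.1312] [-0.69  0.06  0.23] open 0.0004
rows 2 each [0.013 0.019 0.605] total [0.027 0.038 1.209]
```

Emit:
{"fn": "jog_arm", "kwargs": {
  "steps": [
    [[0.03, 0.04, 0.5], [0, 0, 0]],
    [[0, 0, 0.6], [0, 0, 0]],
    [[0, 0, 0.1], [0, 0, 0]],
    [[0, 0, 0.1], [0, 0, 0]],
    [[0, 0, 0.1], [0, 0, 0]],
    [[0, 0, 0.1], [0, 0, 0]],
    [[0, 0, 0], [0, 0, 0]],
    [[0, 0, 0], [0, 0, 0]],
    [[0, 0, 0], [0, 0, 0]]
  ]
}}

```text
time_s: 14.95
tcp_pos: [0.51, -0.0305, 0.1023]
orientation: [0.0, 0.989, 0.149, 0.0]
force: [-1.5, 1.4, 2.3]
opening: -0.0001
gripper_force: 1.2
```

Emit:
{"fn": "jog_arm", "kwargs": {
  "steps": [
    [[0, 0, 0.08], [0, 0, 0]],
    [[0, 0, 0], [0, 0, 0]],
    [[0, 0, 0], [0, 0, 0]],
    [[0, 0, 0], [0, 0, 0]]
  ]
}}

```text
time_s: 15.28
tcp_pos: [0.51, -0.0305, 0.1008]
orientation: [0.0, 0.989, 0.149, 0.0]
force: [-1.1, 2.4, 6.1]
opening: -0.0
gripper_force: 2.8
```

Full travel is expected at z=0.098.

Emit:
{"fn": "jog_arm", "kwargs": {
  "steps": [
    [[0, 0, 0.08], [0, 0, 0]],
    [[0, 0, 0.05], [0, 0, 0]],
    [[0, 0, 0], [0, 0, 0]],
    [[0, 0, 0], [0, 0, 0]],
    [[0, 0, 0], [0, 0, 0]]
  ]
}}

```text
time_s: 15.7
tcp_pos: [0.51, -0.0305, 0.0981]
orientation: [0.0, 0.989, 0.149, 0.0]
force: [-0.2, 2.0, 5.9]
opening: -0.0004
gripper_force: 2.7
```

Emit:
{"fn": "jog_arm", "kwargs": {
  "steps": [
    [[0, 0, 0.04], [0, 0, 0]],
    [[0, 0, 0], [0, 0, 0]],
    [[0, 0, 0], [0, 0, 0]],
    [[0, 0, 0], [0, 0, 0]]
  ]
}}

```text
time_s: 16.03
tcp_pos: [0.5101, -0.0306, 0.0977]
orientation: [0.0, 0.989, 0.149, 0.0]
force: [-1.9, 1.6, 9.6]
opening: 0.0003
gripper_force: 4.8
```

Emit:
{"fn": "jog_arm", "kwargs": {
  "steps": [
    [[0, 0, 0.03], [0, 0, 0]],
    [[0, 0, 0], [0, 0, 0]],
    [[0, 0, 0], [0, 0, 0]],
    [[0, 0, 0], [0, 0, 0]]
  ]
}}

```text
time_s: 16.37
tcp_pos: [0.5101, -0.0306, 0.0976]
orientation: [0.0, 0.989, 0.149, 0.001]
force: [-4.7, 3.0, 14.6]
opening: -0.0002
gripper_force: 7.5
```

The mushroom is on its hard stop: 14.6 N with no further motion. I'll lift off and pull back for a last look.

Emit:
{"fn": "jog_arm", "kwargs": {
  "steps": [
    [[0, 0, -0.1], [0, 0, 0]],
    [[0, 0, -0.5], [0, 0, 0]],
    [[0, 0, -0.9], [0, 0, 0]],
    [[0, 0, -0.9], [0, 0, 0]],
    [[0, 0, -0.9], [0, 0, 0]],
    [[0, 0, -0.9], [0, 0, 0]],
    [[-0.9, 0, -0.3], [0, 0, 0]],
    [[-0.9, 0.5, 0], [0, 0, 0]],
    [[-0.9, 0.5, 0], [0, 0, 0]],
    [[-0.9, 0.9, 0], [0, 0, 0]],
    [[-0.9, 0.9, 0], [0, 0, 0]],
    [[-0.9, 0.9, 0], [0, 0, 0]],
    [[-0.5, 0.9, 0], [0, 0, 0]],
    [[-0.5, 0.9, 0], [0, 0, 0]],
    [[-0.4, 0.9, 0], [0, 0, 0]],
    [[0, 0.9, 0], [0, 0, 0]],
    [[0, 0.9, 0], [0, 0, 0]],
    [[0, 0, 0], [0, 0, 0]],
    [[0, 0, 0], [0, 0, 0]],
    [[0, 0, 0], [0, 0, 0]]
  ]
}}

```text
time_s: 18.03
tcp_pos: [0.4281, -0.227, 0.1865]
orientation: [-0.0, 0.989, 0.149, -0.0]
force: [-0.3, 0.2, 0.0]
opening: 0.0003
gripper_force: 0.0
```

Run:
```python
from bench import *
from h import *
S=snapshot("side");T=snapshot("top");O=pickle.load(open("side0.pkl","rb"))
for c,p in(("blue",(309,241)),("green",(317,179)),("black",(303,283)),("red",(314,204))):
    print(c,blob(O["image"],p,c)[0].round(1),blob(S["image"],p,c)[0].round(1))
a,b=[cv2.resize(I["image"][140:360,180:400],(400,400)) for I in(O,S)]
cv2.imwrite("pics/end.png",cv2.hconcat([a,b]));s=get_state();print(s["time_s"],s["tcp_pos"],s["force"])
```

```text
blue [308.4 240.2] [308.4 240.2]
green [316.8 178. ] [316.9 178.1]
black [302.9 282. ] [303. 282.]
red [312.4 199.5] [312.5 202.6]
18.1333 [ 0.4281674  -0.22676306  0.18653383] [-0.31170714  0.35223606  0.26006579]
```

View pics/end.png

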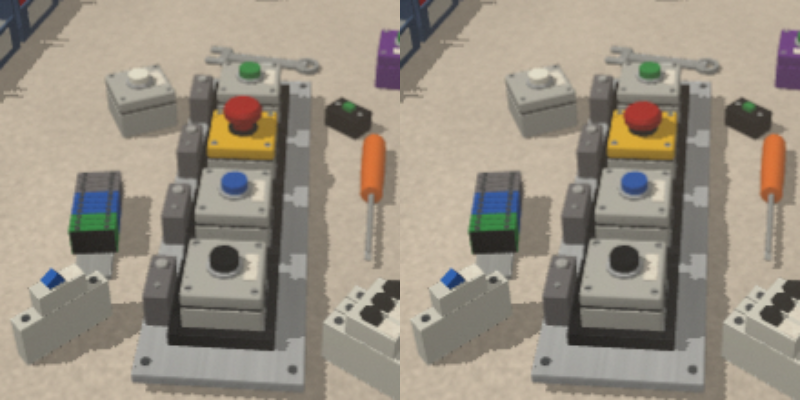

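The before and after crops show the mushroom now lower (from row 199.5 to 202.6 in the side view). The three push buttons are back up, and nothing else in view has moved.

```bash
python3 -c "
from bench import *
print(sign_off())"
```

```text
the job is handed in; nothing more can be done
None
```

I pressed blue, green, black and red right down in that order, each with under 15 N; the three push buttons sprang back, the red mushroom is left fully in, nothing else in view moved, and I handed the job in at about 18 s.

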